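Set a sensor tilt plate to 15 degrees on its setting block

TASK

Set the sine plate that carries the tilt sensor to 15 degrees: stand the blue setting block upright on the yellow-outlined seat of its base, centred there, then tip the raised plate down until its roller rests on the block, and let go of everything. Leave the taller orange block where it stands.

Things in the scene. Friction and masses are not known exactly. Their poses are not given: they have to be found in the camera images.
- blue_block_center (a point): Centre of the loose blue setting block standing on the bench: 40 mm (x) by 30 mm (y) by 36 mm tall; the point is 18 mm above its underside. About 0.16 kg. The plate's free end carries a 12 mm radius roller under it, 140 mm from the hinge, which comes down on the middle of the seat; on this block it stands at 15 degrees (0.26 rad).
- orange_block_center (a point): Centre of the orange block, for another angle, a bystander: 40 mm (x) by 30 mm (y) by 48 mm tall, loose; the point is 24 mm above its underside. A loose steel adapter (28 mm across, 40 mm tall, not listed) stands clear of both blocks, a handheld meter further out. The plate's stiff hinge holds it above about 55 degrees; let go below 40 it sinks slowly by its own weight.
- seat (a point): Centre of the flat yellow-outlined seat (50 by 42 mm) on the fixed dark base (220 x 100 mm), 18 mm above the bench, nothing raised around it. z up, y parallel to the plate's hinge, x level, from hinge to seat, away from the robot. The hinge axis is at x -135 mm, z +12 mm from here, between two cheeks 120 mm wide over all that rise 22 mm above the base.
- tilt_plate (a joint): Angle of the hinged aluminium plate above level, rad: 0 flat, starts raised 1.13 to 1.33, upper face to the robot, clear of the space over the seat. 90 mm wide, reaches 153 mm from the hinge axis, upper face 18 mm above the line hinge-roller. A black sensor 20 mm tall sits on it 12 to 58 mm from the hinge; beyond is bare. Pushing it down near the free end takes 2 to 5 N.
Things that resemble listed ones, but are neither listed nor needed, are in the scene too. Leave any turquoise look-alike of the part that bears seat alone. Of the things that look like the part that bears blue_block_center, the larger one is meant.

How it is judged:
By the outcome, as a careful person would: the job done as asked, in the order asked, and still so for the second after the job is handed in, with the robot touching nothing.
It also fails if it takes over 48 s, if anything falls off the work surface, if the arm or the gripper's body presses on something with over 40 N, if the wrist force passes 120 N, or if a joint passes its speed limit or range.

ROBOT

A 6-joint arm with a two-finger parallel gripper is mounted at the origin on the work surface. World frame = base frame: x ahead of the robot, y to its left, z up, the work surface at z = 0. Lengths are in m, angles in rad, forces in N, time in s.
With the tool pointing down it reaches from about 0.275 to 0.75 m from the base axis. Payload 10.2 kg.
Tool frame: the origin (TCP) lies at the very end of the fingers, on their centre line; the grasp point (between the pads) lies 19 mm behind it; z points along the fingers, y is the direction in which the jaws open and shut (so a half turn about z gives the same grasp; the last joint's range is limited). The gripper opens to 88 mm and grips with 3 to 60 N. Pads are 18 mm wide; open, the fingers measure 123 mm over their backs; the gripper's body (75 mm by 187 mm) begins 45 mm behind the grasp point.
Start: joints at [-1.445, 0.313, 1.498, -0, 1.331, -0.223], TCP at [0.179, -0.493, 0.239] pointing down, gripper open.
Joint ranges: [-2.94, 2.94], [-0.97, 2.17], [0.19, 2.56], [-1.23, 4.37], [0.02, 3.11], [-2.88, 2.88]. Speed limits (rad/s): [2.39, 2.39, 3.01, 3.14, 3.14, 3.14].

INTERFACE

Orientations are given as a unit quaternion [w, x, y, z].
In Python, from station import r, eyes gives the robot as it stands. The module is installed in compiled form; this text tells all that it offers.
- The arm moves only by the tool carry_out, never from a script. Its argument "commands" is a list of rows, each a list of 2 entries, a list of its own where there are three numbers: the shift along the world's x, y, z in m, then the turn, a rotation vector about the world's x, y, z in degrees. A call has 1 to 10 rows; each row shifts and turns the commanded pose from where the row before left it; what a row does not reach is not made up. A row lasts 1/10 s, in which the tool goes at most 50 mm and 8.59 degrees, less where a joint would pass 70% of its speed; a pose out of reach is approached as far as the arm can. A call with a gripper value outside its range is refused whole. "claw" is the finger opening in m, from 0 to 0.0881, set as the call begins (left out, the last holds). The fingers move at their own pace and stop on an object; "squeeze" is the grip in N (left out, the last holds). Time passes only in rows, so rows that do not move let the fingers close. It gives the time, the measured TCP pose, the force and the opening at its end, in the units of the state.
- r.state(): the state, without advancing time (a new reading comes with each control period).
- eyes.grab_frame(name): name is "scene" or "top"; returns (picture, depth): 420x560x3 uint8, red, green, blue; 420x560 float32, m along the optical axis (not along the pixel's ray), 0 where there is no reading.
- eyes.get_calibration(name): a dict with "intrinsics" (3x3 intrinsics, pixels), "rvec" (rotation vector, rad) and "tvec" (3), from world to camera coordinates, as OpenCV has them. Camera axes: x right, y down, z forward; pixel columns grow to the right and rows downward; lengths in m; the calibration is good to about 2 mm. A picture is of the moment at which its call begins. get_calibration takes no time and is no camera call.
- r.sign_off(): hands the job in, once; it reports no verdict.
The state is a dict: "clock": time; "joint_positions": joint angles; "qd": joint speeds; "joint_efforts": joint torques, N m; "eef_pos": TCP position; "eef_rot": TCP orientation; "force": force on the tool from outside, world axes, zero at the start; "wrist_torque": the same for the moment, N m; "width": finger opening in m.
Only numpy, scipy, OpenCV 4.12 (cv2) and the standard library are available. Lean on these libraries where they do the work, as an engineer would, in place of code of your own. Each camera call takes 0.05 s, during which the arm holds its last target. There are 200 camera calls.

## Working session

There is one attempt and no reset: what is moved stays moved. The work goes in short steps, Python scripts to look and compute and a tool call to move; the robot and the scene stay as the last step left them, time stands still between calls to the robot, and variables do not carry over. Pictures are saved under pics/ and viewed, about 8 in all and at most 12, crops included, and the job is handed in when it is done.

Besides the shell and the picture viewer there is one more tool, called after "Emit:" as name([rows], argument=value, ...), one row to a line, values as JSON. carry_out: Moves the arm, as the interface text tells. Its arguments: {"type":"object","properties":{"commands":{"type":"array","items":{"type":"array"}},"claw":{"type":"number"},"squeeze":{"type":"number"}},"required":["commands"]}

```bash
mkdir -p pics
cat > h.py <<'E'
import numpy as np, cv2
from station import r, eyes
def cal(n):
    c=eyes.get_calibration(n); R=cv2.Rodrigues(np.array(c["rvec"],float))[0]
    return np.array(c["intrinsics"],float),R,np.array(c["tvec"],float).ravel()
def cloud(n,d):
    K,R,t=cal(n); v,u=np.mgrid[:d.shape[0],:d.shape[1]]
    P=np.stack([(u-K[0,2])/K[0,0]*d,(v-K[1,2])/K[1,1]*d,d],-1)
    return (P-t)@R
def save(n,f):
    p,d=eyes.grab_frame(n); cv2.imwrite(f"pics/{f}.png",p[:,:,::-1]); np.save(f"pics/{f}.npy",d); return p,d
def proj(n,X):
    K,R,t=cal(n); q=(R@np.asarray(X,float).T).T+t; q=q@K.T; return q[:,:2]/q[:,2:]
E
python3 - <<'E'
from h import *
print(r.state())
a=[save(n,n+"0")for n in("scene","top")]
for n in("scene","top"):
    K,R,t=cal(n); print(n,K,-R.T@t,R[2])
E
```

```text
{'clock': 0.0, 'joint_positions': array([-1.44537635e+00,  3.13454724e-01,  1.49843743e+00,  3.02997647e-05,
        1.33101998e+00, -2.23365771e-01]), 'qd': array([-0.00100141, -0.00031646,  0.0001898 ,  0.00084087, -0.00159035,
        0.00045055]), 'joint_efforts': array([-5.46396186e-04, -4.02207720e+01, -2.52274865e+01,  6.94158277e-02,
        3.52514733e-02, -1.07282399e-04]), 'eef_pos': array([ 0.1794027 , -0.49312922,  0.23815853]), 'eef_rot': array([-6.58230141e-04,  9.84832474e-01,  1.73506663e-01,  4.69929780e-05]), 'force': array([ 0.41787856, -0.1542053 ,  0.38849925]), 'wrist_torque': array([0.00337167, 0.03297529, 0.00803545]), 'width': 0.08800573419416888}
scene [[538.98812552   0.         285.12160324]
 [  0.         538.98812552 210.93347874]
 [  0.           0.           1.        ]] [ 1.18420293 -0.25074624  0.69188634] [-0.67275608  0.25027182 -0.69624943]
top [[482.98705802   0.         281.36700739]
 [  0.         482.98705802 210.58376666]
 [  0.           0.           1.        ]] [0.4836695  0.0050649  1.00002808] [ 0.0968047  -0.01768904 -0.99514619]
```

View pics/scene0.png

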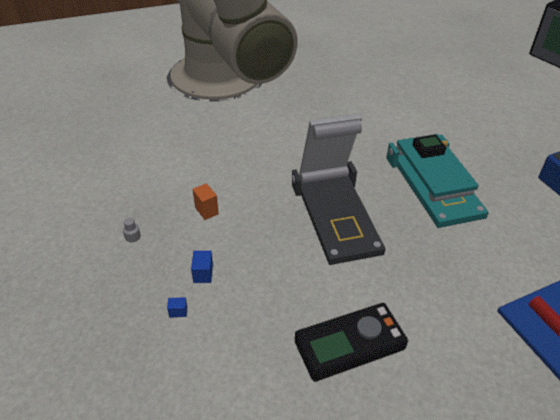

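View pics/top0.png

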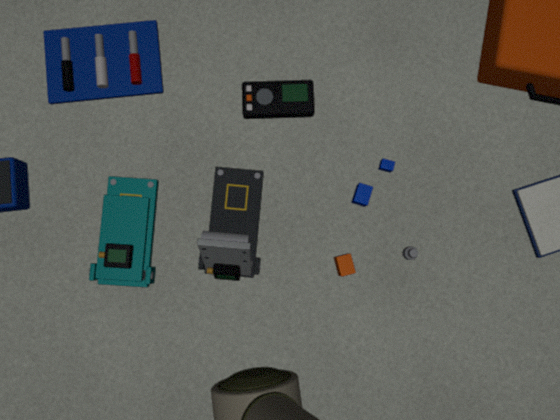

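The top view has the dark base's seat at about (237,197), the larger blue block at (363,194), the orange block at (345,265) and the adapter at (410,253). In the scene view the seat is at (347,229), blue at (202,267) and orange at (205,201). Next I measure from both views, with depth.

Run:
```python
from h import *
D={}
for n in("scene","top"):
    im=cv2.imread(f"pics/{n}0.png"); d=np.load(f"pics/{n}0.npy"); C=cloud(n,d); hsv=cv2.cvtColor(im,cv2.COLOR_BGR2HSV)
    D[n]=(im,d,C,hsv)
    def mask(lo,hi,box):
        m=cv2.inRange(hsv,lo,hi); z=np.zeros_like(m); x0,y0,x1,y1=box; z[y0:y1,x0:x1]=m[y0:y1,x0:x1]; return z>0
    B={"scene":dict(blue=(185,245,220,290),orange=(185,180,225,222),seat=(325,210,370,245)),
       "top":dict(blue=(348,178,380,212),orange=(330,250,360,280),seat=(220,180,252,214))}[n]
    for k,b in B.items():
        lo,hi={"blue":((105,120,40),(130,255,255)),"orange":((3,130,60),(18,255,255)),"seat":((18,100,90),(35,255,255))}[k]
        m=mask(lo,hi,b)&(d>0); P=C[m]
        zt=np.percentile(P[:,2],95)
        T=P[P[:,2]>zt-.006] if k!="seat" else P
        rect=cv2.minAreaRect((T[:,:2]*1000).astype(np.float32))
        v,u=np.nonzero(m)
        print(n,k,m.sum(),"z",np.percentile(P[:,2],[2,50,98]).round(4),"rect",np.round(rect[0],1),np.round(rect[1],1),round(rect[2],1),"med",np.median(T,0).round(4))
    # bench height
    print("bench",np.median(C[300:340,150:250],(0,1)) if n=="scene" else np.median(C[120:160,420:470],(0,1)))
crop=lambda n,x0,y0,x1,y1,s:cv2.resize(D[n][0][y0:y1,x0:x1],None,fx=s,fy=s,interpolation=cv2.INTER_CUBIC)
a=crop("top",190,155,280,285,4.5); b=crop("top",330,155,400,285,4.5)
cv2.imwrite("pics/crop1.png",np.hstack([a,b]))
a=crop("scene",285,110,395,265,3.8); b=crop("scene",180,180,230,290,5.36)[:a.shape[0]]
b=cv2.resize(b,(b.shape[1],a.shape[0]))
cv2.imwrite("pics/crop2.png",np.hstack([a,b])); print(a.shape,b.shape)
```

```text
scene blue 598 z [0.0038 0.0348 0.0383] rect [ 611.6 -179. ] [30.1 40.1] 72.1 med [ 0.6141 -0.1793  0.0361]
scene orange 612 z [0.0045 0.0386 0.0501] rect [ 469.5 -139.4] [41.6 28.6] 12.5 med [ 0.4718 -0.139   0.0481]
scene seat 208 z [0.0161 0.0188 0.0211] rect [608.   77.8] [46.2 55. ] 84.5 med [0.6098 0.0773 0.0188]
bench [ 6.97432221e-01 -2.05689446e-01  5.48410300e-04]
top blue 315 z [0.0186 0.0359 0.0399] rect [ 610.6 -176.9] [29.4 39.3] 71.7 med [ 0.61   -0.1771  0.0363]
top orange 319 z [0.0321 0.048  0.0511] rect [ 469.1 -136.6] [38.9 29.2] 13.4 med [ 0.4698 -0.1364  0.0482]
top seat 147 z [0.0159 0.0193 0.0228] rect [608.3  79.7] [44.3 51.3] 84.4 med [0.6094 0.0802 0.0193]
bench [ 7.29437438e-01 -3.60345313e-01  5.74307928e-05]
(589, 418, 3) (589, 268, 3)
```

View pics/crop1.png

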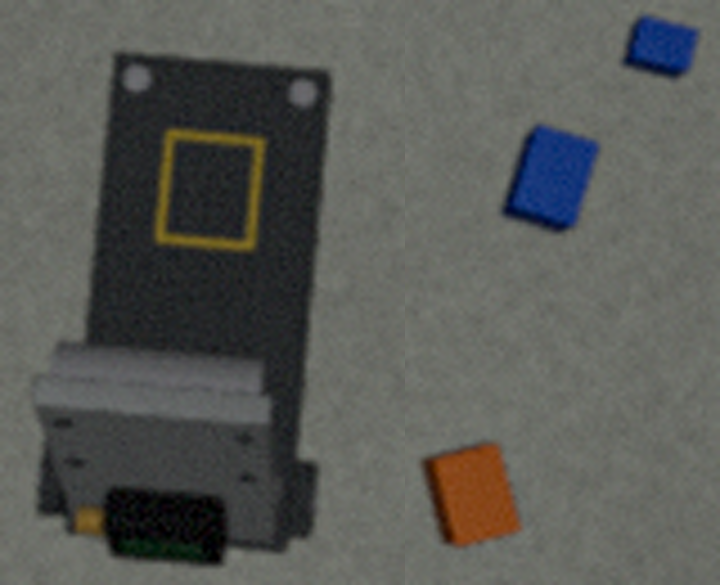

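View pics/crop2.png

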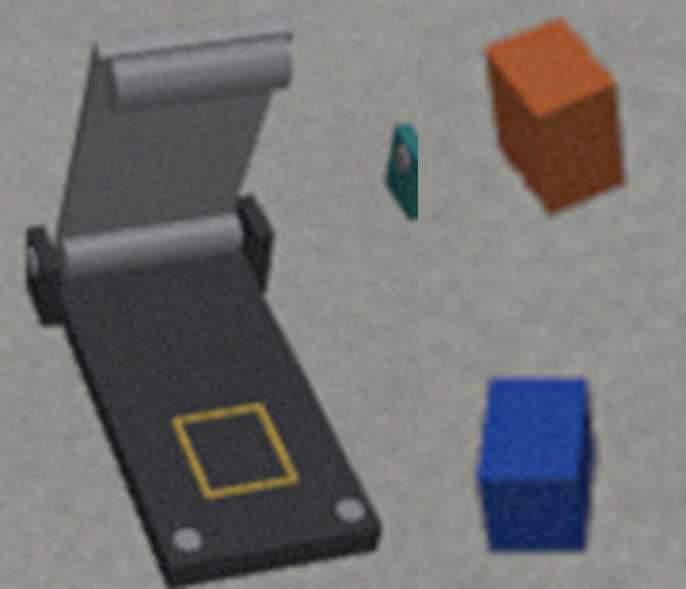

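Both views agree. The blue top centre is at about (0.611, -0.178) with its long axis at -17.8°, and its top is at 36 mm. The seat is at (0.608, 0.079, 0.018), with its axis at -5.5°. I move above the block.

Emit:
carry_out([
  [[0.036,0.026,-0.009],[0,0,-3.2]],
  [[0.036,0.026,-0.009],[0,0,-3.2]],
  [[0.036,0.026,-0.009],[0,0,-3.2]],
  [[0.036,0.026,-0.009],[0,0,-3.2]],
  [[0.036,0.026,-0.009],[0,0,-3.2]],
  [[0.036,0.026,-0.009],[0,0,-3.2]],
  [[0.036,0.026,-0.009],[0,0,-3.2]],
  [[0.036,0.026,-0.009],[0,0,-3.2]],
  [[0.036,0.026,-0.009],[0,0,-3.2]],
  [[0.036,0.026,-0.009],[0,0,-3.2]],
], claw=0.06)

```text
clock: 1.1
eef_pos: [0.5406, -0.2319, 0.148]
eef_rot: [-0.0, 0.994, -0.106, -0.0]
force: [-0.0, -1.1, -0.0]
width: 0.06
```

Run:
```python
from h import *
d=np.load("pics/top0.npy"); C=cloud("top",d).reshape(-1,3)
ax=np.deg2rad(-5.5); ex=np.array([np.cos(ax),np.sin(ax)]); ey=np.array([-ex[1],ex[0]])
def loc(C): 
    q=C[:,:2]-[.6082,.0788]; return np.c_[q@ex,q@ey,C[:,2]-.018]
for n in("top","scene"):
    L=loc(cloud(n,np.load(f"pics/{n}0.npy")).reshape(-1,3))
    m=(L[:,0]>-.14)&(L[:,0]<-.03)&(abs(L[:,1])<.04)&(L[:,2]>.06)&(L[:,2]<.2); P=L[m]
    f=np.polyfit(P[:,2],P[:,0],1); print(n,m.sum(),"tilt",90-np.degrees(np.arctan(f[0])),"zmax",np.percentile(P[:,2],99),"xmax",np.percentile(P[:,0],99), "ymed range",np.percentile(P[:,1],[1,99]))
    m=(L[:,0]>-.1)&(L[:,0]<.12)&(abs(L[:,1])<.1)&(abs(L[:,2])<.005)&(L[:,2]>-.006)
    rc=cv2.minAreaRect((L[m][:,:2]*1000).astype(np.float32)); print(np.round(rc[0],1),np.round(rc[1],1),rc[2],np.percentile(L[m],[1,99],axis=0).round(4))
s=r.state(); print(s["eef_pos"],s["eef_rot"],s["joint_positions"],s["clock"])
```

```text
top 1527 tilt 64.83797037301058 zmax 0.1651630761323631 xmax -0.08127084887281166 ymed range [-0.03939695  0.03906923]
[-19.4   0.9] [100.4 159.8] 89.80967712402344 [[-0.0895 -0.0485 -0.0033]
 [ 0.0585  0.0494  0.0045]]
scene 1790 tilt 68.79588422097794 zmax 0.1632834927007782 xmax -0.08027132893664836 ymed range [-0.03973004  0.03889167]
[-19.2  -0.4] [101.2 161.7] 89.84519958496094 [[-0.0977 -0.0502 -0.0039]
 [ 0.0598  0.0481  0.0032]]
[ 0.54063246 -0.23194307  0.14804829] [-1.21711243e-04  9.94390566e-01 -1.05770110e-01 -2.66462096e-04] [-6.04258261e-01  5.30964267e-01  1.42037019e+00 -4.40137126e-05
  1.19084265e+00  1.17849106e+00] 1.1
```

Emit:
carry_out([
  [[0.035,0.027,-0.015],[0,0,-2.9]],
  [[0.0354,0.0269,-0.015],[0,0,-2.9]],
  [[0,0,0],[0,0,0]],
  [[0,0,-0.03],[0,0,0]],
  [[0,0,-0.03],[0,0,0]],
  [[0,0,-0.03],[0,0,0]],
  [[0,0,-0.02],[0,0,0]],
  [[0,0,0],[0,0,0]],
  [[0,0,0],[0,0,0]],
])

```text
clock: 2.0
eef_pos: [0.6098, -0.1801, 0.0095]
eef_rot: [0.0, 0.988, -0.155, 0.0]
force: [1.5, -0.8, 0.7]
width: 0.06
```

Run:
```python
from h import *
p,d=save("scene","s1"); s=r.state(); print(s["eef_pos"],s["eef_rot"],s["force"])
cv2.imwrite("pics/s1c.png",cv2.resize(p[80:330,80:400,::-1],None,fx=2.3,fy=2.3,interpolation=cv2.INTER_CUBIC))
```

```text
[ 0.61025737 -0.18011419  0.01016428] [ 3.33376711e-04  9.87929115e-01 -1.54903710e-01  8.90409692e-04] [ 0.29487278 -0.97068298  0.33351861]
```

View pics/s1c.png

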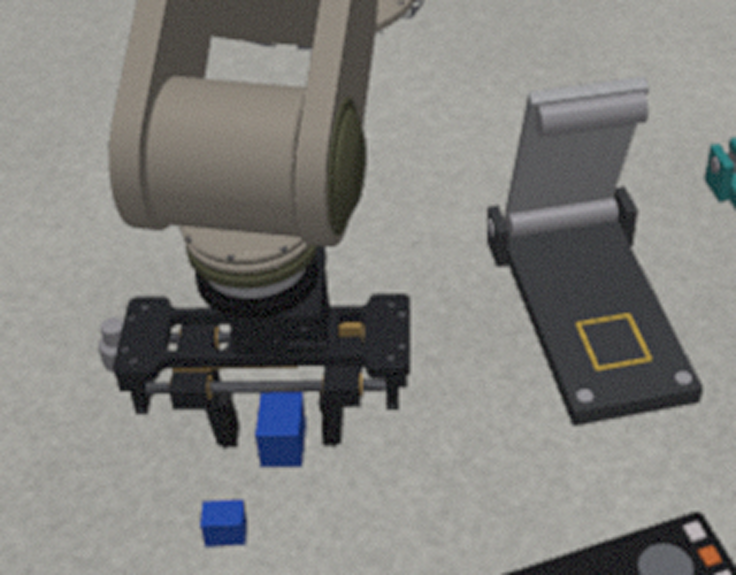

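The fingers straddle the larger blue block, one on each side (crop x≈228 and 332, block at 281). The wrist fork above is bulky, so I close now and measure how far it overhangs before placing near the raised plate.

Emit:
carry_out([
  [[0,0,0],[0,0,0]],
  [[0,0,0],[0,0,0]],
  [[0,0,0],[0,0,0]],
  [[0,0,0],[0,0,0]],
  [[0,0,0],[0,0,0]],
  [[0,0,0],[0,0,0]],
], claw=0.02, squeeze=25)

```text
clock: 2.65
eef_pos: [0.6099, -0.1795, 0.009]
eef_rot: [0.0, 0.988, -0.155, 0.0]
force: [-2.0, 1.1, 4.4]
width: 0.0302
```

Run:
```python
from h import *
T=np.array([.610,-.180,.010]); q=np.array([.9879,-.1549]); 
a=np.deg2rad(-17.8); ex=np.array([np.cos(a),np.sin(a)]); ey=np.array([-ex[1],ex[0]])
save("top","t1")
for n,f in(("scene","s1"),("top","t1")):
    C=cloud(n,np.load(f"pics/{f}.npy")).reshape(-1,3)-T
    L=np.c_[C[:,:2]@ex,C[:,:2]@ey,C[:,2]]
    L=L[(abs(L[:,1])<.12)&(L[:,0]>-.3)&(L[:,0]<.12)&(L[:,2]>.05)]
    print(n)
    for z in np.arange(.05,.45,.02):
        s=L[(L[:,2]>=z)&(L[:,2]<z+.02)]
        if len(s): print(round(z,2),len(s),"x",s[:,0].min().round(3),s[:,0].max().round(3),"y",s[:,1].min().round(3),s[:,1].max().round(3))
s=r.state();print(s["width"],s["eef_pos"],s["eef_rot"],s["joint_positions"])
```

```text
scene
0.05 86 x -0.01 0.035 y -0.084 0.085
0.07 1389 x -0.032 0.036 y -0.091 0.09
0.09 2629 x -0.036 0.036 y -0.094 0.094
0.11 434 x -0.024 0.025 y -0.017 0.041
0.13 204 x -0.021 0.036 y -0.016 0.041
0.15 842 x -0.028 0.038 y -0.036 0.041
0.17 377 x 0.002 0.04 y -0.038 0.04
0.19 846 x 0.009 0.04 y -0.045 0.059
0.21 341 x 0.004 0.05 y -0.064 0.07
0.23 1137 x -0.082 0.055 y -0.065 0.072
0.25 2123 x -0.104 0.054 y -0.066 0.076
0.27 3930 x -0.109 0.049 y -0.064 0.078
0.29 1915 x -0.111 0.029 y -0.06 0.078
0.31 1608 x -0.121 -0.004 y -0.055 0.078
0.33 2456 x -0.138 -0.039 y -0.05 0.076
0.35 1650 x -0.171 -0.069 y -0.029 0.081
0.37 1620 x -0.167 -0.086 y -0.026 0.081
0.39 251 x -0.127 -0.105 y -0.009 0.059
top
0.05 1 x -0.035 -0.035 y 0.084 0.084
0.07 24 x -0.035 0.019 y 0.056 0.087
0.09 625 x -0.035 0.034 y 0.057 0.095
0.11 5 x -0.035 0.031 y 0.07 0.088
0.21 2 x -0.027 -0.022 y 0.066 0.067
0.23 33 x -0.065 0.051 y 0.054 0.073
0.25 338 x -0.091 0.05 y -0.068 0.076
0.27 2866 x -0.102 0.048 y -0.066 0.078
0.29 833 x -0.112 0.027 y -0.059 0.079
0.31 785 x -0.124 -0.005 y -0.054 0.079
0.33 2066 x -0.13 -0.039 y -0.049 0.077
0.35 842 x -0.151 -0.069 y -0.025 0.08
0.37 1074 x -0.178 -0.088 y -0.026 0.085
0.39 1326 x -0.204 -0.107 y -0.023 0.088
0.41 1536 x -0.229 -0.128 y -0.017 0.091
0.43 1780 x -0.243 -0.149 y -0.014 0.095
0.02968323149124618 [ 0.60992657 -0.179514    0.00905352] [ 4.98570521e-05  9.87947908e-01 -1.54786649e-01  1.46709289e-04] [-4.70192984e-01  7.97815347e-01  1.35421138e+00 -4.75051354e-06
  9.89256054e-01  1.41142895e+00]
```

Grip width is 30 mm, as expected. The arm overhangs only from 0.22 m above the TCP, which clears the plate tip at 0.156 m. I lift, then carry the block over the seat.

Emit:
carry_out([
  [[0,0,0.02],[0,0,0]],
  [[0,0,0.04],[0,0,0]],
  [[0,0.04,0.01],[0,0,2.0]],
  [[0,0.045,0],[0,0,2.1]],
  [[-0.001,0.045,0],[0,0,2.1]],
  [[-0.001,0.045,0],[0,0,2.0]],
  [[0,0.045,0],[0,0,2.0]],
  [[0,0.0385,0],[0,0,2.0]],
  [[0,0,0],[0,0,0]],
  [[0,0,0],[0,0,0]],
])

```text
clock: 3.7
eef_pos: [0.6076, 0.0794, 0.0783]
eef_rot: [0.0, 0.999, -0.048, -0.0]
force: [-0.6, -0.7, -1.2]
width: 0.0294
```

Emit:
carry_out([
  [[0,0,-0.015],[0,0,0]],
  [[0,0,-0.015],[0,0,0]],
  [[0,0,-0.01],[0,0,0]],
  [[0,0,0],[0,0,0]],
  [[0,0,0],[0,0,0]],
  [[0,0,0],[0,0,0]],
])

```text
clock: 4.3
eef_pos: [0.6082, 0.0788, 0.0392]
eef_rot: [-0.0, 0.999, -0.049, 0.0]
force: [-0.1, 1.1, -0.5]
width: 0.0296
```

Run:
```python
from h import *
p,d=save("scene","s2"); s=r.state(); print(s["eef_pos"],s["eef_rot"],s["force"],s["width"])
q=s["eef_rot"]; print("x axis deg",2*np.degrees(np.arctan2(q[2],q[1])))
cv2.imwrite("pics/s2c.png",cv2.resize(p[90:270,250:430,::-1],None,fx=3.3,fy=3.3,interpolation=cv2.INTER_CUBIC))
```

```text
[0.60816593 0.07893396 0.03926886] [-1.76551054e-05  9.98796908e-01 -4.90352832e-02  5.27425667e-04] [ 0.86757707  0.3735088  -1.90791872] 0.029475079807241848
x axis deg -5.62128456176934
```

View pics/s2c.png

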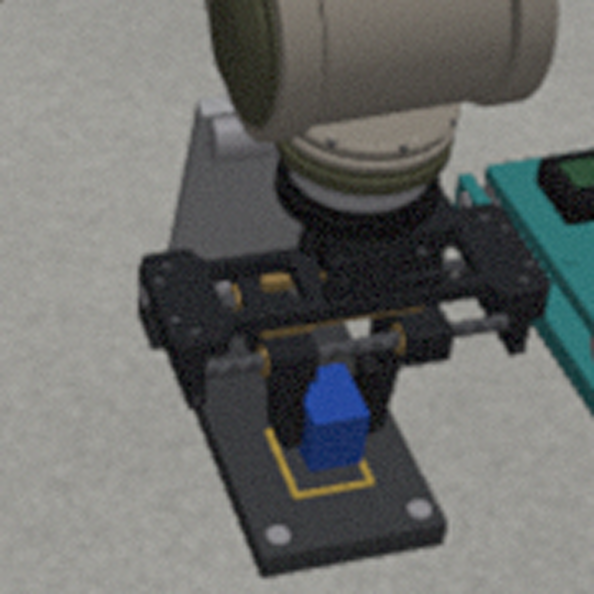

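The block hangs about 12 mm above the seat, aligned with it, and the plate is clear. I lower it gently.

Emit:
carry_out([
  [[0,0,-0.004],[0,0,0]],
  [[0,0,-0.004],[0,0,0]],
  [[0,0,-0.002],[0,0,0]],
  [[0,0,-0.001],[0,0,0]],
  [[0,0,-0.001],[0,0,0]],
  [[0,0,0],[0,0,0]],
  [[0,0,0],[0,0,0]],
])

```text
clock: 5.05
eef_pos: [0.6078, 0.079, 0.027]
eef_rot: [-0.0, 0.999, -0.049, 0.0]
force: [-2.2, 0.3, 2.4]
width: 0.0294
```

Run:
```python
from h import *
p,d=save("scene","s3"); s=r.state(); print(s["eef_pos"],s["eef_rot"],s["force"],s["width"])
# predicted bottom corners of front face if block centred vs seat outline
a=np.deg2rad(-5.6); ex=np.array([np.cos(a),np.sin(a),0]); ey=np.array([-ex[1],ex[0],0]); c=np.array([.608,.078,.018])
X=[c+.02*ex-.015*ey,c+.02*ex+.015*ey,c+.025*ex-.021*ey,c+.025*ex+.021*ey]
print(((proj("scene",X)-[315,190])*8).round(0))
cv2.imwrite("pics/s3c.png",cv2.resize(p[190:255,315:390,::-1],None,fx=8,fy=8,interpolation=cv2.INTER_CUBIC))
```

```text
[0.60785376 0.0790392  0.02704186] [-8.62020106e-06  9.98800697e-01 -4.89607958e-02  9.43242221e-05] [-2.63957298 -0.32457339  3.05863463] 0.029614264973817427
[[215. 381.]
 [347. 358.]
 [195. 403.]
 [381. 369.]]
```

View pics/s3c.png

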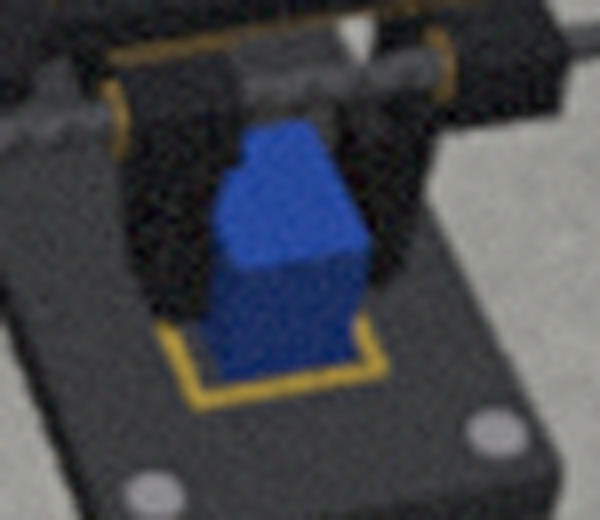

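The block sits inside the outline with near-even margins. Its front bottom corners are at crop (222,380) and (357,360), the outline's at (197,408) and (390,373), within about 1 mm of centred, with light contact. I release, then raise straight up and back away.

Emit:
carry_out([
  [[0,0,0],[0,0,0]],
  [[0,0,0],[0,0,0]],
  [[0,0,0],[0,0,0]],
  [[0,0,0],[0,0,0]],
  [[0,0,0.02],[0,0,0]],
  [[0,0,0.03],[0,0,0]],
  [[0,0,0.03],[0,0,0]],
  [[0.02,0,0.04],[0,0,0]],
  [[0.02,0,0.04],[0,0,0]],
  [[0.02,0,0.04],[0,0,0]],
], claw=0.05)

```text
clock: 6.1
eef_pos: [0.6682, 0.079, 0.2287]
eef_rot: [-0.0, 0.999, -0.049, 0.0]
force: [0.5, -0.2, -0.2]
width: 0.05
```

Run:
```python
from h import *
p,d=save("scene","s4"); s=r.state(); print(s["eef_pos"],s["joint_positions"],s["force"],s["width"])
cv2.imwrite("pics/s4c.png",cv2.resize(p[20:270,230:430,::-1],None,fx=2.4,fy=2.4,interpolation=cv2.INTER_CUBIC))
hsv=cv2.cvtColor(p,cv2.COLOR_RGB2HSV); C=cloud("scene",d)
m=(cv2.inRange(hsv,(105,120,40),(130,255,255))>0)&(d>0); m[:,:310]=0;m[:,390:]=0;m[:180]=0;m[260:]=0
P=C[m]; T=P[P[:,2]>np.percentile(P[:,2],95)-.006]; R=cv2.minAreaRect((T[:,:2]*1000).astype(np.float32)); print(R,np.median(T,0))
```

```text
[0.67206551 0.07863243 0.23610049] [-5.62914055e-02  6.60024435e-01  9.74073898e-01  7.85580352e-05
  1.49444367e+00  1.61291825e+00] [ 2.67842656 -1.09843741  5.56828994] 0.049955273783746215
((608.7413940429688, 78.66571044921875), (30.013702392578125, 42.48527526855469), 81.76884460449219) [0.6110945  0.07812108 0.05402609]
```

View pics/s4c.png

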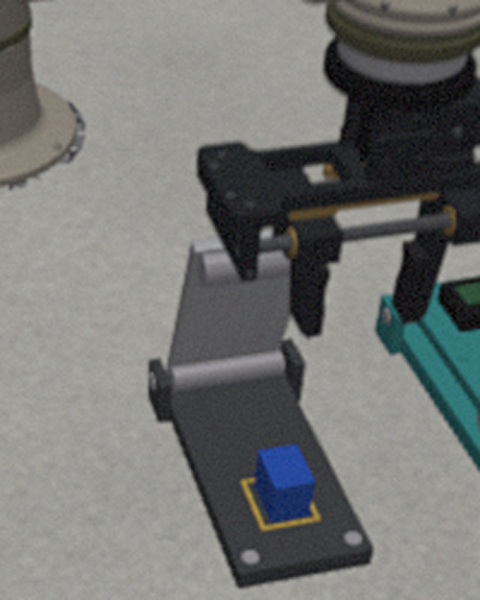

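The block stands free and centred. The camera gives block (608.7, 78.7) against seat (608.0, 77.8) mm in the same view, with its top at 54 mm. Next the gripper goes over the plate to the robot side, closing on the way.

Emit:
carry_out([
  [[0,0,0.05],[0,0,0]],
  [[-0.04,0.002,0],[0,0,0]],
  [[-0.045,0.002,0],[0,0,0]],
  [[-0.045,0.002,0],[0,0,0]],
  [[-0.045,0.003,0],[0,0,0]],
  [[-0.045,0.003,0],[0,0,0]],
  [[-0.025,0.002,0],[0,0,0]],
  [[0,0,0],[0,0,0]],
  [[0,0,-0.03],[0,0,0]],
  [[0,0,-0.03],[0,0,0]],
], claw=0.0, squeeze=20)

```text
clock: 7.15
eef_pos: [0.4236, 0.0929, 0.2163]
eef_rot: [0.0, 0.999, -0.049, 0.001]
force: [1.0, -0.8, -0.6]
width: 0.0007
```

Emit:
carry_out([
  [[0,0,-0.03],[0,0,0]],
  [[0,0,-0.03],[0,0,0]],
  [[0,0,0],[0,0,0]],
  [[0,0,0],[0,0,0]],
])

```text
clock: 7.55
eef_pos: [0.4235, 0.0929, 0.1573]
eef_rot: [0.0, 0.999, -0.049, 0.0]
force: [0.4, 0.1, 0.2]
width: 0.0005
```

```bash
cat >> h.py <<'E'
def path(th,s=.135,h=.009):
    th=np.deg2rad(th); a=np.deg2rad(-5.6); c=np.array([.6082,.0785])
    x=-.135+s*np.cos(th)-.018*np.sin(th)-h; z=.03+s*np.sin(th)+.018*np.cos(th)
    return np.r_[c+x*np.array([np.cos(a),np.sin(a)]),z]
def plate_angle(n,d):
    a=np.deg2rad(-5.6); ex=np.array([np.cos(a),np.sin(a)]); ey=np.array([-ex[1],ex[0]])
    C=cloud(n,d).reshape(-1,3); q=C[:,:2]-[.6082,.0785]; return np.c_[q@ex,q@ey,C[:,2]-.018]
E
python3 - <<'E'
from h import *
s=r.state(); print(s["eef_pos"],s["force"],s["width"],s["clock"])
for t in [74,70,65,60,55,50,45,40,35,30,25,20,18,15]: print(t,path(t).round(4))
p,d=save("scene","s5")
cv2.imwrite("pics/s5c.png",cv2.resize(p[20:270,230:430,::-1],None,fx=2.4,fy=2.4,interpolation=cv2.INTER_CUBIC))
E
```

```text
[0.42346698 0.0928953  0.15729195] [0.43732236 0.12744707 0.23155926] 0.00047611672112479324 7.55
74 [0.4847 0.0906 0.1647]
70 [0.494  0.0897 0.163 ]
65 [0.5054 0.0886 0.16  ]
60 [0.5166 0.0875 0.1559]
55 [0.5273 0.0864 0.1509]
50 [0.5375 0.0854 0.145 ]
45 [0.5472 0.0845 0.1382]
40 [0.5563 0.0836 0.1306]
35 [0.5647 0.0828 0.1222]
30 [0.5723 0.082  0.1131]
25 [0.5791 0.0814 0.1034]
20 [0.585  0.0808 0.0931]
18 [0.5871 0.0806 0.0888]
15 [0.59   0.0803 0.0823]
```

View pics/s5c.png

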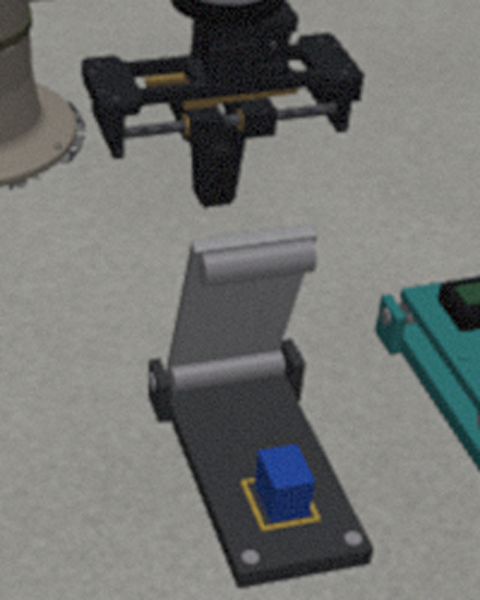

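The closed gripper hangs behind the plate at crop (215,200), clear of it. I push along the arc in small steps.

Emit:
carry_out([
  [[0.03,-0.001,0.001],[0,0,0]],
  [[0.02,-0.001,0.001],[0,0,0]],
  [[0.01,0,0.0006],[0,0,0]],
  [[0.009,-0.001,-0.0016],[0,0,0]],
  [[0.011,-0.001,-0.0028],[0,0,0]],
  [[0,0,0],[0,0,0]],
])

```text
clock: 8.2
eef_pos: [0.5035, 0.0888, 0.1547]
eef_rot: [0.0, 0.999, -0.049, 0.0]
force: [0.8, -0.1, 0.2]
width: 0.0009
```

Emit:
carry_out([
  [[0.0054,-0.0005,-0.0019],[0,0,0]],
  [[0.0054,-0.0005,-0.002],[0,0,0]],
  [[0.0052,-0.0005,-0.0024],[0,0,0]],
  [[0.0051,-0.0005,-0.0024],[0,0,0]],
  [[0.005,-0.0005,-0.0028],[0,0,0]],
  [[0.0049,-0.0005,-0.0028],[0,0,0]],
  [[0,0,0],[0,0,0]],
])

```text
clock: 8.9
eef_pos: [0.5343, 0.0859, 0.1401]
eef_rot: [-0.0, 0.999, -0.049, -0.0]
force: [0.3, 0.5, -0.7]
width: 0.0006
```

Run:
```python
from h import *
p,d=save("scene","s6"); s=r.state(); print(s["eef_pos"],s["force"],s["clock"])
L=plate_angle("scene",d)
m=(L[:,0]>-.09)&(L[:,0]<.06)&(abs(L[:,1])<.042)&(L[:,2]>.06)&(L[:,2]<.16); print(L[m].max(0),np.percentile(L[m],99,axis=0))
cv2.imwrite("pics/s6c.png",cv2.resize(p[20:270,230:430,::-1],None,fx=2.4,fy=2.4,interpolation=cv2.INTER_CUBIC))
```

```text
[0.53408068 0.08597959 0.14035567] [-0.23604927 -0.53642786  0.50953976] 8.95
[-0.02878625  0.04181122  0.15994205] [-0.03017434  0.03930983  0.1588338 ]
```

View pics/s6c.png

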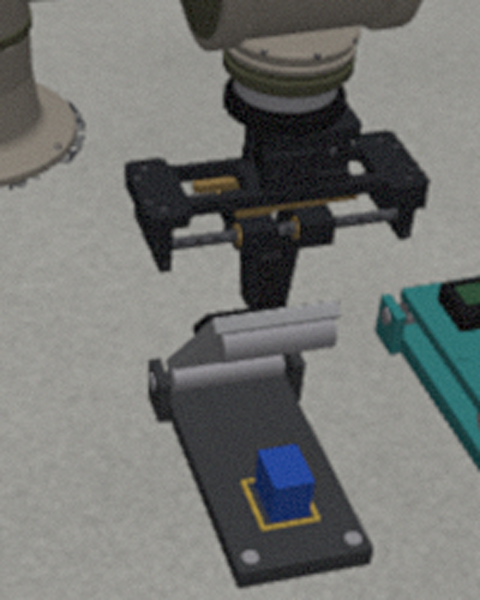

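The plate is at about 50° and follows the fingertip (crop 265,305), and the block is undisturbed. I continue.

Emit:
carry_out([
  [[0.0047,-0.0005,-0.0033],[0,0,0]],
  [[0.0047,-0.0005,-0.0033],[0,0,0]],
  [[0.0044,-0.0005,-0.0036],[0,0,0]],
  [[0.0044,-0.0005,-0.0037],[0,0,0]],
  [[0.0041,-0.0004,-0.004],[0,0,0]],
  [[0.004,-0.0004,-0.0041],[0,0,0]],
  [[0.0037,-0.0004,-0.0043],[0,0,0]],
  [[0.0037,-0.0004,-0.0044],[0,0,0]],
  [[0,0,0],[0,0,0]],
])

```text
clock: 9.85
eef_pos: [0.5677, 0.0822, 0.1092]
eef_rot: [0.0, 0.999, -0.049, -0.0]
force: [0.3, -0.3, 0.5]
width: 0.0004
```

Emit:
carry_out([
  [[0.0033,-0.0003,-0.0046],[0,0,0]],
  [[0.0033,-0.0003,-0.0047],[0,0,0]],
  [[0.0023,-0.0002,-0.004],[0,0,0]],
  [[0.0023,-0.0002,-0.004],[0,0,0]],
  [[0.0011,-0.0002,-0.0019],[0,0,0]],
  [[0.001,0,-0.002],[0,0,0]],
  [[0.001,0,-0.002],[0,0,0]],
  [[0,0,0],[0,0,0]],
  [[0,0,0],[0,0,0]],
])

```text
clock: 10.75
eef_pos: [0.5818, 0.0812, 0.0868]
eef_rot: [0.0, 0.999, -0.049, 0.0]
force: [-0.4, 0.4, -0.5]
width: 0.0001
```

Run:
```python
from h import *
p,d=save("scene","s7"); s=r.state(); print(s["eef_pos"],s["force"],s["clock"])
L=plate_angle("scene",d)
m=(L[:,0]>-.07)&(L[:,0]<.012)&(abs(L[:,1])>.022)&(abs(L[:,1])<.042)&(L[:,2]>.03)&(L[:,2]<.16)
f=np.polyfit(L[m][:,0],L[m][:,2],1); print(m.sum(),np.degrees(np.arctan(f[0])),"h at x=0",f[1])
```

```text
[0.58186022 0.0812084  0.08686699] [ 1.39314105  0.07342146 -0.15271142] 10.8
1114 17.820970889261012 h at x=0 0.09315125136564738
```

Polyfit height is contaminated by the gripper. I press on slowly and watch the force.

Emit:
carry_out([
  [[0.001,0,-0.002],[0,0,0]],
  [[0.001,0,-0.002],[0,0,0]],
  [[0.001,0,-0.0015],[0,0,0]],
  [[0,0,0],[0,0,0]],
  [[0,0,0],[0,0,0]],
])

```text
clock: 11.3
eef_pos: [0.5848, 0.0812, 0.0812]
eef_rot: [-0.0, 0.999, -0.049, -0.0]
force: [-0.2, -1.0, 1.7]
width: 0.0005
```

```bash
cat > m.py <<'E'
from h import *
import sys
f=sys.argv[1]
for n in ("scene","top"):
    p,d=save(n,f+n); L=plate_angle(n,d)
    for lo in(-.06,-.03):
        m=(L[:,0]>lo)&(L[:,0]<.012)&(abs(L[:,1])>.025)&(abs(L[:,1])<.042)&(L[:,2]>.035)&(L[:,2]<.09)
        if m.sum()>20:
            g=np.polyfit(L[m][:,0],L[m][:,2],1); print(n,m.sum(),"deg",np.degrees(np.arctan(g[0])),"h0",g[1])
    if n=="scene": cv2.imwrite(f"pics/{f}c.png",cv2.resize(p[90:270,260:410,::-1],None,fx=3.3,fy=3.3,interpolation=cv2.INTER_CUBIC))
s=r.state(); print(s["eef_pos"],s["force"],s["clock"])
E
python3 m.py s8
```

```text
scene 604 deg 2.6838982350097482 h0 0.05942913546152587
scene 465 deg -8.29317354696221 h0 0.05986648066188057
top 27 deg 4.7090156641566265 h0 0.05759952584690199
[0.58477632 0.08121147 0.08120265] [-1.29240322 -1.49330467  0.79728205] 11.4
```

View pics/s8c.png

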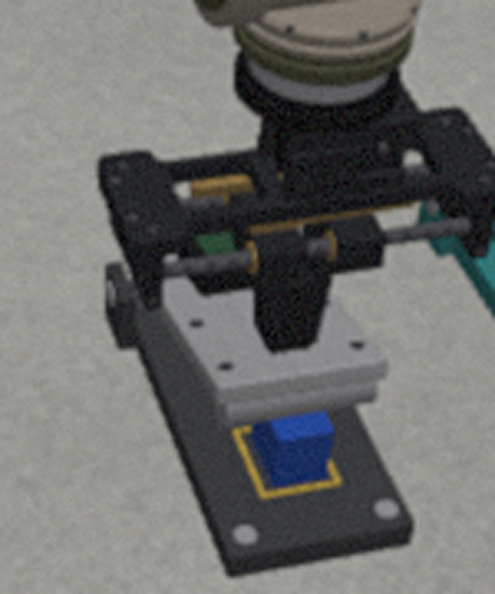

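The plate is down to about 15–17°, with its roller at or just above the block (crop 300,410), and the force is still small. I press a little further until I feel the stop.

Emit:
carry_out([
  [[0,0,-0.001],[0,0,0]],
  [[0,0,-0.001],[0,0,0]],
  [[0,0,0],[0,0,0]],
  [[0,0,0],[0,0,0]],
])

```text
clock: 11.8
eef_pos: [0.585, 0.0812, 0.0806]
eef_rot: [0.0, 0.999, -0.049, 0.0]
force: [-5.1, -0.4, 11.6]
width: 0.0005
```

The push stopped short (11.6 N, TCP z 80.6 mm against 81.1 predicted for 15°), so the roller is on the block. I let go straight up and well clear.

Emit:
carry_out([
  [[0,0,0.005],[0,0,0]],
  [[0,0,0.02],[0,0,0]],
  [[0,0,0.04],[0,0,0]],
  [[0,0,0.045],[0,0,0]],
  [[-0.03,0,0.04],[0,0,0]],
  [[-0.035,-0.03,0.02],[0,0,0]],
  [[-0.035,-0.035,0],[0,0,0]],
  [[-0.035,-0.035,0],[0,0,0]],
  [[0,0,0],[0,0,0]],
  [[0,0,0],[0,0,0]],
])

```text
clock: 12.8
eef_pos: [0.4501, -0.019, 0.2496]
eef_rot: [0.0, 0.999, -0.05, 0.001]
force: [0.5, -0.1, 0.1]
width: 0.0007
```

```bash
python3 m.py s9
```

```text
scene 624 deg 3.721935444445631 h0 0.05963600455086267
scene 462 deg -7.7974062511806235 h0 0.06008489389546912
top 657 deg 14.42155260577341 h0 0.06707403712901096
top 378 deg 12.925751838451381 h0 0.06692581762007115
[ 0.45072097 -0.01818502  0.24921869] [-0.2317286  -0.08849262  0.88343604] 12.9
```

View pics/s9c.png

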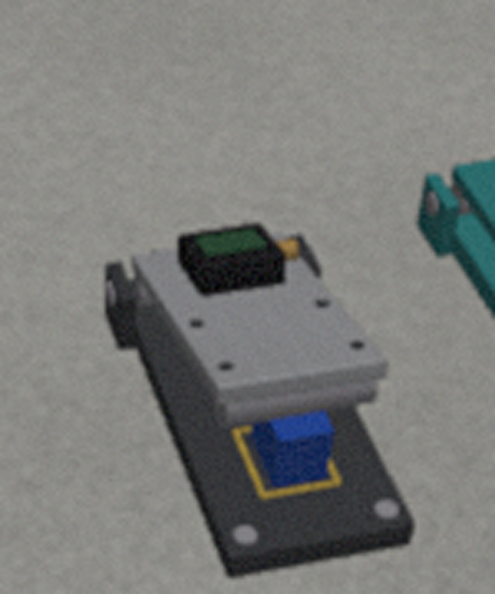

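The plate rests on the block: its upper face over the seat is at 67.0 mm, against 66.8 expected at 15°. Before handing in, I check numerically that the block hasn't shifted.

Run:
```python
from h import *
C={}
for f in("s4","s9scene"):
    im=cv2.imread(f"pics/{f}.png")
    hsv=cv2.cvtColor(im,cv2.COLOR_BGR2HSV); d=np.load(f"pics/{f}.npy")
    L=plate_angle("scene",d).reshape(420,560,3)
    m=cv2.inRange(hsv,(105,110,30),(130,255,255))>0; m[:,:310]=0;m[:,390:]=0;m[:200]=0;m[260:]=0
    F=m&(L[:,:,2]<.03)&(L[:,:,2]>.004); q=L[F]
    g=np.polyfit(q[:,1],q[:,0],1)
    print(f,"front face x",np.median(q[:,0]).round(4),"y range",np.percentile(q[:,1],[1,99]).round(4),"skew",np.degrees(np.arctan(g[0])))
    T=L[m&(L[:,:,2]>.033)]; print(" top y",np.percentile(T[:,1],[1,99]).round(4),"x",np.percentile(T[:,0],[1,99]).round(4))
    y=cv2.inRange(hsv,(18,100,90),(35,255,255))>0; y[:,:320]=0;y[:,375:]=0;y[:205]=0;y[250:]=0
    s=L[y&(abs(L[:,:,2])<.006)]; print(" seat x",np.percentile(s[:,0],[1,99]).round(4),"y",np.percentile(s[:,1],[1,99]).round(4))
o=np.load("pics/s9scene.npy"); im=cv2.imread("pics/s9scene.png")
```

```text
s4 front face x 0.0189 y range [-0.0147  0.0139] skew 33.61768407699484
 top y [-0.0144  0.0146] x [-0.0189  0.0215]
 seat x [-0.0256  0.0271] y [-0.0236  0.0213]
s9scene front face x 0.0191 y range [-0.0148  0.0144] skew 28.015299748922633
 top y [-0.0144  0.0143] x [0.0042 0.0227]
 seat x [-0.0256  0.0269] y [-0.0237  0.0213]
```

```bash
python3 -c "
from station import r
print(r.state()['force']); print(r.sign_off())"
```

```text
[-0.2317286  -0.08849262  0.88343604]
the job is handed in; nothing more can be done
None
```

The sine plate is set: the larger blue block stands upright on the yellow-outlined seat, the plate's roller rests on it, and the arm has let go and moved clear. I handed the job in at about 13 s of the 48 s allowed; no verdict came back. The orange block, the adapter and the turquoise look-alike were left alone, though I didn't re-measure them afterwards.

**Last checks:**
- **Block position:** it is about 1 mm from the seat centre. Its position was unchanged within about 0.5 mm after the plate came down.
- **Plate angle:** the upper face over the seat measured 67.0 mm above it, against 66.8 mm expected at 15°. The fitted slope from the top camera read 14.4° and 12.9°, so it is noisy.
- **Contact:** when I pressed the last 2 mm, the plate moved only 0.6 mm and the force rose to 11.6 N, which shows the roller had reached the block. The force returned to about zero after I let go.
- **Check that failed:** the slope fit from the scene camera was unusable (3.7° and −7.8°). I think the roller and block were mixed into its points, so I did not use it.

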